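# Pin the slide of an arm splint frame

## Robot

A 6-joint arm with a two-finger parallel gripper is mounted at the origin on a cart in front of the work surface, level with it; the furniture and walls round the work are solid. World frame = base frame: x ahead of the robot, y to its left, z up, the work surface at z = 0. Lengths are in m, angles in rad, forces in N, time in s.
With the tool pointing down it reaches from about 0.35 to 0.775 m from the base axis. Payload 7.3 kg.
Tool frame: the origin (TCP) lies midway between the tips of the shut fingers; the grasp point (between the pads) lies 19 mm behind it; z points along the fingers, y is the line along which they close (so a half turn about z gives the same grasp; the last joint's range is limited). The gripper opens to 92 mm and grips with 3 to 60 N. Pads are 19 mm wide; open, the fingers measure 130 mm over their backs; the gripper's body (75 mm by 190 mm) begins 47 mm behind the grasp point.
Start: joints at [1.059, 0.342, 1.524, -0, 1.275, -0.146], TCP at [0.188, 0.49, 0.194] pointing down, gripper open.
Joint ranges: [-2.53, 2.53], [-0.77, 2.02], [0.04, 2.7], [-1, 4.14], [0.28, 2.66], [-3.11, 3.11]. Speed limits (rad/s): [2.57, 2.57, 3.14, 3.14, 3.14, 3.14].

## Interface

Orientations are given as [roll, pitch, yaw] about the fixed x, y, z axes, in that order (R = Rz(yaw) Ry(pitch) Rx(roll)).
In Python, from cell import monitor, vision, workorder gives the robot as it stands.
- The arm moves only by the tool move_arm, never from a script. Its argument "rows" is a list of rows, each a list of 5 numbers: the shift along the world's x, y, z in mm, then the turn about the world's z in rad, then the closure, from -1 (fully open) to 1 (shut). A call has 1 to 12 rows; each row shifts and turns the commanded pose from where the row before left it; what a row does not reach is not made up. A row lasts 1/10 s, in which the tool goes at most 50 mm and 8.59 degrees, less where a joint would pass 70% of its speed; a pose out of reach is approached as far as the arm can. A call is refused whole if a number of a shift passes 50 or a number of a turn 0.15, either way. A call with a gripper value outside its range is refused whole. The fingers move at their own pace and stop on an object; "newtons" is the grip in N (left out, the last holds). Time passes only in rows, so rows that do not move let the fingers close. It gives the time, the measured TCP pose, the force, the opening and the grip force at its end, in the units of the state.
- monitor.observe(): the state, without advancing time (a new reading comes with each control period).
- vision.read_camera(name): name is "scene" or "top" or "wrist"; returns the picture (400x640x3 uint8, red, green, blue); there is no depth.
- vision.get_calibration(name): a dict with "K" (3x3 intrinsics, pixels), "k1" (the pictures are not rectified: a ray, as slopes to the right and down, at radius r is drawn at 1 + k1 r^2 times it, then the intrinsics apply), "T" (4x4, takes a point from camera to world coordinates); the wrist camera has in their place "mount" (4x4, takes a point from camera to tool coordinates, whose origin is the TCP and whose axes are the flange's). Camera axes: x right, y up, looking along -z (the intrinsics and any distortion apply to the point x, -y, -z); pixel columns grow to the right and rows downward; lengths in m; the calibration is good to about 2 mm. A picture is of the moment at which its call begins: read the wrist's pose just before it. get_calibration takes no time and is no camera call.
- workorder.hand_in(): hands the job in; it is judged then, once.
The state is a dict: "time": time; "qpos": joint angles; "qvel": joint speeds; "joint_efforts": joint torques, N m; "tool_pos": TCP position; "tool_rot": TCP orientation; "contact_force": force on the tool from outside, world axes, zero at the start; "torque": the same for the moment, N m; "opening": finger opening in m; "grip_force": force on a finger pad.
Only numpy, scipy, OpenCV 4.12 (cv2) and the standard library are available. Lean on these libraries where they do the work, as an engineer would, in place of code of your own. Each camera call takes 0.05 s, during which the arm holds its last target. There are 200 camera calls.

## Task

Take the locking pin out of its stand and lock the slide of the arm splint frame: put the pin down through the hole in the slide, feel for the hidden hole of the rail by gently working the slide along the rail towards the palm-plate end, and push the pin through until its collar is fully home on the slide, then let go. Never force the pin (always less than 30 N on it) and leave the other things on the bench where they are.

Things in the scene. Friction and masses are not known exactly. Their poses are not given: they have to be found in the camera images.
- frame: arm splint frame, fixed: grey board 345 x 100 x 8 mm, over it a rail held between two aluminium end blocks (44 mm high). Origin on the bench under the rail's centre line, z up, +x along the rail towards the padded palm plate, -x towards the fixed forearm cradle (board x -200 to +145 mm; cradle x -194 to -110 mm, up to 80 mm high)
- rail_top (a point): point on the centre line of the rail's top face, 38 mm above the frame's origin; axes as the frame's. The steel rail is 29 mm wide and fills z 28 to 38 mm. It does not move. Its one round vertical hole, 12 mm wide, on the centre line (y = 0), is hidden under the slide: at the start 8 to 34 mm from the slide's hole towards +x (never -x); how far is not known
- slide_hole (a point): centre of the mouth of the slide's 12 mm round vertical hole, in its top face, 48 mm above the bench; axes as the frame's. The slide is an aluminium sleeve round the rail, 44 mm wide: upper wall z 40 to 48 mm, lower wall z 20 to 26 mm, the same 12 mm hole in both, in line. With the pin in the upper wall only, its tip rests on the rail, 10 mm below the slide's top
- slide: the slide's origin: on the axis of its hole, at its underside, 20 mm above the bench. It moves only along the frame's x, against about 2 N of friction (and 8 N per m/s), and stays where it is left. It starts near its -x stop and can go at least 44 mm to +x. A pin in its hole takes it along. Under it are 12 mm of free space down to the board
- palm_plate (a point): top middle of the upright padded palm plate that rides on the slide, 65 mm to +x of its hole; 80 mm wide across the rail, 7 mm thick, its top 112 mm above the bench. The slide's top is flat from 45 mm on the -x side of the hole to 60 mm on the +x side. Keep clear of it: let the fingers stand across the rail, not along it
- pin: locking pin, about 80 g, 76 mm long, upright in its stand. Origin: centre of its tip, z up along the pin. Steel shank 10 mm in diameter, 36 mm long, the lowest 6 mm tapering to a flat tip of 6 mm; then a round collar, 24 mm wide (z 36 to 40 mm), and a black grip tab (z 40 to 76 mm), 12 mm thick along the pin's x, 26 mm wide along y: grip it across x
- pin_tip (a point): centre of the flat tip of the pin (same place as the pin's origin). When the pin is fully home, its collar's underside rests on the slide's top and the tip is 36 mm below that, 12 mm above the bench
- pin_stand: grey plastic block 60 x 60 x 44 mm on a 70 mm rubber foot, fixed, in which the pin stands in a vertical 12.5 mm square hole, its collar on the block's top. Origin: centre of its underside
- ointment_pot: bystander: round ointment pot, 69 mm wide, 41 mm high, origin at its underside
- saline_bottle: bystander: small clear bottle with a white cap, 43 mm wide, 98 mm high, origin at its underside
- gauze_roll: bystander: white gauze roll standing on end, 47 mm wide, 59 mm high, origin at its underside
- forceps: bystander: steel forceps lying flat, 141 mm long along its y, 9 mm high, origin at its underside
Mind the look-alikes: they are no part of the job. There is more than one size of the pin; the one meant has the size given above.

How it is judged:
By the outcome, as a careful person would: the job done as asked, in the order asked, and still so for the second after the job is handed in, with the robot touching nothing.
It also fails if it takes over 64 s, if anything falls off the work surface, if the arm or the gripper's body presses on something with over 40 N, if the wrist force passes 120 N, or if a joint passes its speed limit or range.

## Working session

There is one attempt and no reset: what is moved stays moved. The work goes in short steps, Python scripts to look and compute and a tool call to move; the robot and the scene stay as the last step left them, time stands still between calls to the robot, and variables do not carry over. Pictures are saved under pics/ and viewed, at most 10 in all, crops included, and the job is handed in when it is done.

Besides the shell and the picture viewer there is one more tool, called after "Emit:" as name(argument=value, ...) on one line, values as JSON. move_arm: Moves the arm, as the interface text tells. Its arguments: {"type":"object","properties":{"rows":{"type":"array","items":{"type":"array","items":{"type":"number"}}},"newtons":{"type":"number"}},"required":["rows"]}

```bash
mkdir -p pics; cat > h.py <<'E'
import numpy as np, cv2
from cell import monitor, vision, workorder
from scipy.spatial.transform import Rotation as R
def cam(name):
    c=vision.get_calibration(name); K=np.array(c["K"]); k1=c["k1"]
    if "T" in c: T=np.array(c["T"])
    else:
        s=monitor.observe(); W=np.eye(4); W[:3,:3]=R.from_euler('xyz',s["tool_rot"]).as_matrix(); W[:3,3]=s["tool_pos"]; T=W@np.array(c["mount"])
    return K,k1,T
def proj(C,P):
    K,k1,T=C; p=(np.atleast_2d(P)-T[:3,3])@T[:3,:3]; s=np.c_[p[:,0]/-p[:,2],-p[:,1]/-p[:,2]]
    s=s*(1+k1*(s**2).sum(1,keepdims=True)); return s*[K[0,0],K[1,1]]+[K[0,2],K[1,2]]
def ray(C,uv,z):
    K,k1,T=C; d=(np.array(uv,float)-[K[0,2],K[1,2]])/[K[0,0],K[1,1]]; s=d.copy()
    for _ in range(20): s=d/(1+k1*(s@s))
    v=T[:3,:3]@[s[0],-s[1],-1]; o=T[:3,3]; return o+v*(z-o[2])/v[2]
def snap(name,fn,crop=None,scale=1):
    C=cam(name); im=vision.read_camera(name)[:,:,::-1].copy(); cv2.imwrite('pics/raw_'+fn,im)
    if crop: x0,y0,x1,y1=crop; im=im[y0:y1,x0:x1]
    cv2.imwrite('pics/'+fn,cv2.resize(im,None,fx=scale,fy=scale,interpolation=cv2.INTER_CUBIC)); return C
E
python3 - <<'E'
from h import *
for n in ("scene","top"):
    C=snap(n,n+'.png'); print(n,C[0].round(1).tolist(),C[1],C[2].round(3).tolist())
print(monitor.observe()); print(vision.get_calibration("wrist"))
E
```

```text
scene [[415.0, 0.0, 322.2], [0.0, 415.0, 201.9], [0.0, 0.0, 1.0]] -0.06652566862233995 [[0.662, 0.374, -0.649, -0.192], [-0.749, 0.325, -0.578, -0.658], [-0.005, 0.869, 0.495, 0.648], [0.0, 0.0, 0.0, 1.0]]
top [[398.5, 0.0, 314.9], [0.0, 398.5, 193.2], [0.0, 0.0, 1.0]] 0.00013970626016404162 [[0.003, 0.996, -0.093, 0.457], [-1.0, 0.001, -0.02, -0.013], [-0.02, 0.093, 0.995, 1.139], [0.0, 0.0, 0.0, 1.0]]
{'time': 0.1, 'qpos': array([ 1.05896678e+00,  3.42598477e-01,  1.52492044e+00,  3.52476156e-05,
        1.27538152e+00, -1.46000185e-01]), 'qvel': array([-0.00019416, -0.00346413, -0.0015905 , -0.00132677,  0.00013467,
        0.00051216]), 'joint_efforts': array([ 1.62297372e-03, -4.32000732e+01, -2.44696409e+01,  7.18243048e-02,
        5.26265090e-02, -4.78786205e-05]), 'tool_pos': array([0.18757594, 0.4899205 , 0.19304317]), 'tool_rot': array([-3.14030369e+00, -2.23607292e-04,  2.77575286e+00]), 'contact_force': array([-0.15792321,  0.5101627 , -0.36065468]), 'torque': array([ 0.00441732, -0.01140652,  0.01193136]), 'grip_force': 0.0, 'opening': 0.09211974396615623}
{'K': array([[317.38825814,   0.        , 319.15341103],
       [  0.        , 317.38825814, 205.44275408],
       [  0.        ,   0.        ,   1.        ]]), 'k1': -0.06184439370364827, 'mount': array([[ 7.98321110e-05,  9.64377733e-01,  2.64528982e-01,
         7.12191559e-02],
       [ 9.99999899e-01, -1.94094236e-04,  4.05808297e-04,
         2.79411839e-04],
       [ 4.42696036e-04,  2.64528923e-01, -9.64377651e-01,
        -1.89943410e-01],
       [ 0.00000000e+00,  0.00000000e+00,  0.00000000e+00,
         1.00000000e+00]])}
```

View pics/scene.png

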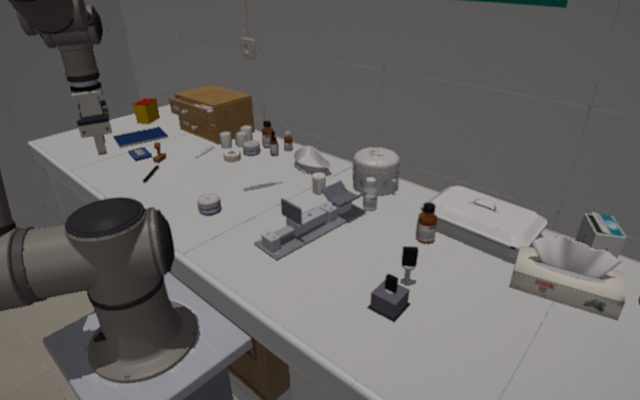

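View pics/top.png

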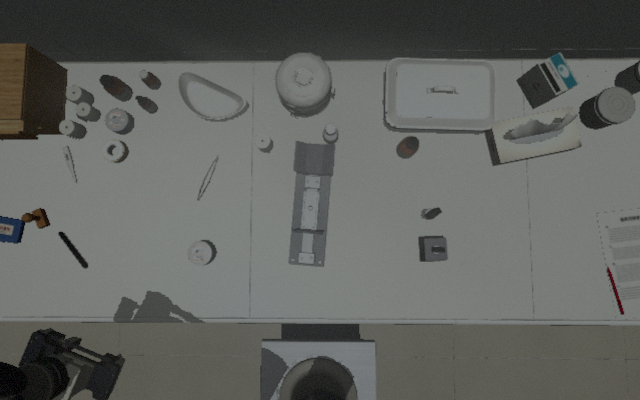

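The frame lies near top-view (308,205), with the palm plate at (308,230) towards the robot and the cradle at (313,158). The pin stand is at (433,249), and a second pin-like thing is at (431,213). I'll zoom in.

```bash
python3 - <<'E'
import cv2,numpy as np
t=cv2.imread('pics/raw_top.png');s=cv2.imread('pics/raw_scene.png')
a=cv2.resize(t[130:275,275:340],None,fx=4,fy=4,interpolation=3)
b=cv2.resize(t[195:275,410:460],None,fx=4,fy=4,interpolation=3)
c=cv2.resize(s[240:320,365:425],None,fx=4,fy=4,interpolation=3)
o=np.zeros((580,740,3),np.uint8)
o[:580,:260]=a;o[:320,270:470]=b;o[:320,480:720]=c
o=np.clip(o*1.6,0,255).astype(np.uint8)
cv2.imwrite('pics/z.png',o)
E
```

```text
(no output)
```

View pics/z.png

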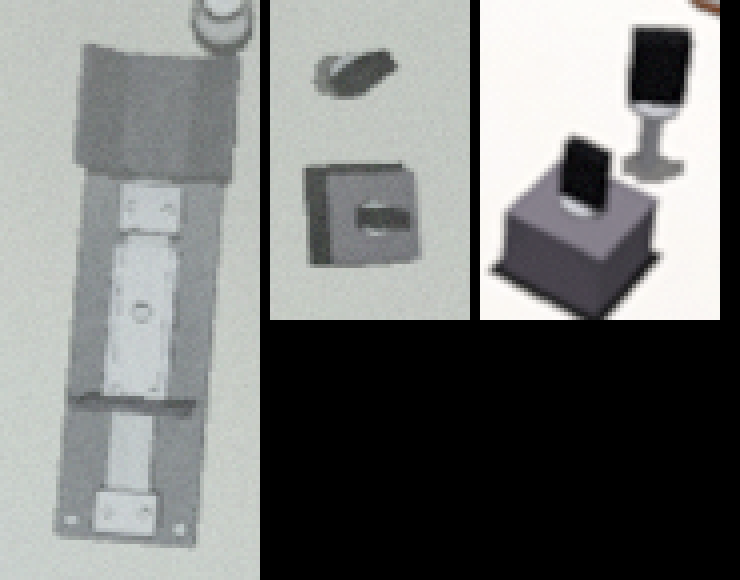

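The slide hole is at top-view (310.5,208), the stand's top centre is near (433.5,249), and the free-standing pin outside the stand is a look-alike. Now converting to world coordinates.

```bash
python3 - <<'E'
from h import *
C=cam("top")
def f(n,x,y,z,ox): 
    p=ray(C,(ox[0]+x/4-.5,ox[1]+y/4-.5),z); print(n,(p*1000).round(1)); return p
A=(275,130);B=(410-270/4,195)
h=f("hole",142,312,.048,A)
a=f("bl",53,537,.008,A);b=f("br",197,547,.008,A)
f("ptop L",76,398,.112,A);f("ptop R",196,402,.112,A)
f("blk near",125,533,.044,A);f("blk far",151,183,.044,A)
for q in [(328,171),(416,172),(421,262),(331,266)]: f("stand",*q,.044,B)
f("tabL",357,217,.08,B);f("tabR",410,217,.084,B)
S=cam("scene"); O=(365-480/4,240)
def g(n,x,y,z):
    p=ray(S,(O[0]+x/4-.5,O[1]+y/4-.5),z);print(n,(p*1000).round(1))
for q in [(572,172),(658,200),(592,248),(503,210)]: g("st",*q,.044)
g("collar bottom",577,216,.044)
g("tab tl",570,138,.084);g("tab tr",611,150,.084)
g("other foot",655,168,0)
E
```

```text
hole [519.7  22.2  48. ]
bl [363.8  85.3   8. ]
br [357.3 -15.7   8. ]
ptop L [460.6  62.3 112. ]
ptop R [458.3 -14.8 112. ]
blk near [369.7  33.3  44. ]
blk far [609.5  16.4  44. ]
stand [ 439.5 -287.9   44. ]
stand [ 439.  -347.3   44. ]
stand [ 378.7 -348.9   44. ]
stand [ 375.7 -288.5   44. ]
tabL [ 410.2 -297.1   80. ]
tabR [ 410.5 -330.4   84. ]
st [ 426.5 -298.4   44. ]
st [ 437.7 -346.4   44. ]
st [ 383.3 -339.8   44. ]
st [ 376.7 -287.8   44. ]
collar bottom [ 398.6 -320.3   44. ]
tab tl [ 407.6 -306.2   84. ]
tab tr [ 413.4 -327.9   84. ]
other foot [ 506.7 -307.5    0. ]
```

Emit:
move_arm(rows=[[21, -45, 6, -0.12, -1], [21, -45, 6, -0.12, -1], [21, -45, 6, -0.12, -1], [21, -45, 6, -0.12, -1], [21, -45, 6, -0.12, -1], [21, -45, 6, -0.12, -1], [21, -45, 6, -0.12, -1], [21, -45, 6, -0.12, -1], [21, -45, 6, -0.12, -1], [22, -45, 3, -0.12, -1]])

```text
time: 1.1
tool_pos: [0.399, 0.0386, 0.2511]
tool_rot: [3.141, -0.0, 1.571]
contact_force: [1.3, 0.2, -0.8]
opening: 0.0922
grip_force: 0.0
```

Emit:
move_arm(rows=[[0, -40, -8, 0, -1], [0, -45, -10, 0, -1], [0, -45, -10, 0, -1], [0, -45, -10, 0, -1], [0, -45, -10, 0, -1], [0, -45, -10, 0, -1], [0, -45, -10, 0, -1], [0, -45, -8, 0, -1], [0, 0, 0, 0, -1], [0, 0, 0, 0, -1]])

```text
time: 2.1
tool_pos: [0.398, -0.3145, 0.1737]
tool_rot: [-3.14, -0.002, 1.574]
contact_force: [0.0, 0.4, 0.8]
opening: 0.092
grip_force: 0.0
```

```bash
python3 - <<'E'
from h import *
s=monitor.observe();print(s["time"],s["tool_pos"],s["tool_rot"])
C=snap("wrist","w1.png",(120,0,520,400),1.5)
np.save('w1.npy',np.array([*C],dtype=object),allow_pickle=True)
E
```

```text
2.1 [ 0.3979564  -0.31452396  0.17368584] [-3.14026031e+00 -1.93454733e-03  1.57372732e+00]
```

View pics/w1.png

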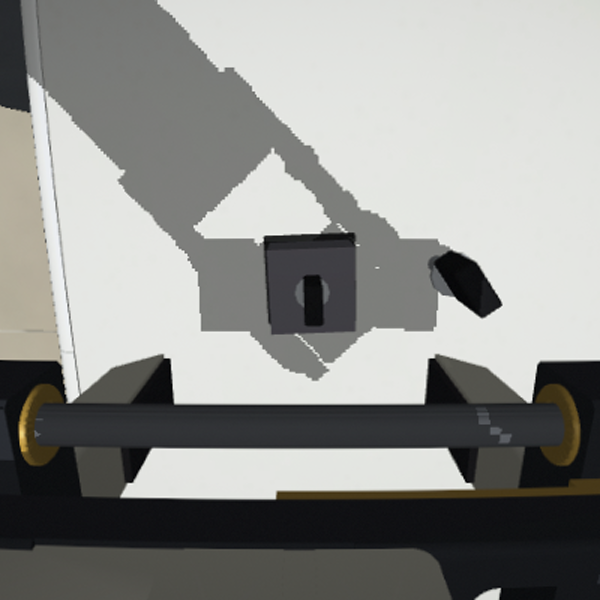

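The wrist view shows the stand and the pin's black tab at crop (313,300), on its light collar at (312,293). The look-alike is to the right at (470,285). I'll measure it.

```bash
python3 - <<'E'
from h import *
C=cam("wrist")
im=cv2.imread('pics/raw_w1.png')[165:230,285:365]
print(np.array2string(cv2.cvtColor(im,cv2.COLOR_BGR2GRAY)[10:60:2,22:62:2],max_line_width=200))
def g(n,x,y,z): print(n,(ray(C,(120+x/1.5,y/1.5),z)*1000).round(1))
g("colL",295,293,.048);g("colR",329,293,.048)
g("tabtopL",303,315,.084);g("tabtopR",324,315,.084);g("near",313,326,.084)
for q in[(266,244),(355,242),(356,331),(271,334)]:g("st",*q,.044)
E
```

```text
[[ 63  64  64  64  64  63  64  64  64  64  64  64  64  64  65  65  64  64  64  64]
 [ 64  64  65  63  64  64  64  64  64  63  64  64  64  64  64  63  64  64  64  63]
 [ 65  64  64  64  63  64  63  64  65  64  63  64  64  64  65  64  64  64  64  64]
 [ 64  64  64  64  64  64  64  64  64  64  64  65  64  64  64  64  64  64  64  65]
 [ 63  63  64  64  64  64  64  64  55  36  36  36  23  54  62  63  63  64  62  63]
 [ 63  63  63  64  63  63  63  55   8  11  11  11   9  24  64  63  63  63  64  64]
 [ 63  63  63  63  63  63  69  95  10   9   9  12  11  20  97  64  63  63  63  64]
 [ 63  64  63  63  63  65 101  92   9  11  12  10  11  10 103  99  63  63  63  63]
 [ 63  63  63  63  63  80 102  91  16  16  14  13  12  14  76 106  63  63  63  64]
 [ 63  63  63  63  63  88 102  91  14  15  14  15  14  14  69 106  80  63  63  63]
 [ 64  63  63  63  62 101 103  97  13  16  15  15  16  14  69 105  92  63  63  63]
 [ 63  63  63  63  64  89 102  96  15  14  15  15  14  15  68 104  70  63  63  63]
 [ 63  63  63  63  63  76 102  96  14  13  15  14  16  14  67 103  63  63  63  63]
 [ 62  63  63  63  63
[... 525 characters left out ...]
2  13  13  30  64  63  63  63  63]
 [ 63  62  63  63  63  63  63  63  30  15  14  15  13  14  31  63  63  64  63  63]
 [ 62  63  63  63  63  63  63  63  59  39  39  39  38  42  63  63  63  63  63  63]
 [ 62  62  62  62  62  62  62  62  62  62  62  62  62  62  62  62  62  62  62  62]
 [ 62  63  63  63  64  71  65  64  65  67  66  67  68  69  68  82  82  82  96  97]
 [125 125 126 125 125 227 136 125 125 125 125 125 125 126 125 125 125 125 124 125]]
colL [ 395.6 -318.3   48. ]
colR [ 418.8 -318.2   48. ]
tabtopL [ 400.8 -323.5   84. ]
tabtopR [ 413.7 -323.4   84. ]
near [ 407.  -330.5   84. ]
st [ 376.  -285.4   44. ]
st [ 435.9 -283.7   44. ]
st [ 438.8 -346.6   44. ]
st [ 378.7 -349.1   44. ]
```

```bash
python3 - <<'E'
from h import *
S=cam("scene")
for h in (0,.06,.076,.09,.1,.12): print(h,proj(S,[.507,-.3075,h]).round(1))
# look-alike: tab top-left/right in z crop
print([((365-120+x/4-.5),240+y/4-.5) for x,y in [(632,28),(692,30),(630,105),(655,110),(655,168)]])
W=cam("wrist")
for h in (.07,.09,.1): print(h,[(ray(W,(120+x/1.5,y/1.5),h)*1000).round(0)[:2].tolist() for x,y in [(440,255),(485,317),(501,303)]])
E
```

```text
0 [[408.3 281.4]]
0.06 [[411.  261.3]]
0.076 [[411.7 255.7]]
0.09 [[412.3 250.7]]
0.1 [[412.8 247.1]]
0.12 [[413.8 239.7]]
[(402.5, 246.5), (417.5, 247.0), (402.0, 265.75), (408.25, 267.0), (408.25, 281.5)]
0.07 [[486.0, -288.0], [519.0, -328.0], [529.0, -319.0]]
0.09 [[480.0, -285.0], [511.0, -323.0], [520.0, -314.0]]
0.1 [[477.0, -283.0], [507.0, -320.0], [516.0, -311.0]]
```

The pin is at about (407,-318) and its measured collar and tab widths match the wanted size. The look-alike is about 97 mm high, so the gripper body clears it.

Emit:
move_arm(rows=[[9, -3, 0, 0, -1], [0, 0, -25, 0, -1], [0, 0, -25, 0, -1], [0, 0, -25, 0, -1], [0, 0, -20, 0, -1], [0, 0, -15, 0, -1], [0, 0, -11, 0, -1], [0, 0, 0, 0, -1], [0, 0, 0, 0, -1]])

```text
time: 3.05
tool_pos: [0.4083, -0.3173, 0.0542]
tool_rot: [3.141, 0.001, 1.577]
contact_force: [0.0, 0.0, 0.2]
opening: 0.0921
grip_force: 0.0
```

Emit:
move_arm(rows=[[0, 0, 0, 0, 1], [0, 0, 0, 0, 1], [0, 0, 0, 0, 1], [0, 0, 0, 0, 1], [0, 0, 0, 0, 1], [0, 0, 0, 0, 1], [0, 0, 0, 0, 1], [0, 0, 0, 0, 1]], newtons=30)

```text
time: 3.85
tool_pos: [0.4076, -0.3174, 0.0536]
tool_rot: [3.142, -0.0, 1.576]
contact_force: [-0.2, 0.1, 0.1]
opening: 0.0323
grip_force: 0.0
```

Emit:
move_arm(rows=[[0, 0, 0, 0, 1], [0, 0, 0, 0, 1], [0, 0, 0, 0, 1], [0, 0, 0, 0, 1], [0, 0, 0, 0, 1], [0, 0, 0, 0, 1]], newtons=30)

```text
time: 4.45
tool_pos: [0.4076, -0.3174, 0.0536]
tool_rot: [3.141, 0.0, 1.576]
contact_force: [-0.5, 0.2, 0.7]
opening: 0.0002
grip_force: 0.0
```

```bash
python3 - <<'E'
from h import *
snap("wrist","w2.png",(220,100,460,300),3)
a=snap("scene","s2.png",(330,200,450,320),4)
a=cv2.imread('pics/s2.png');b=cv2.imread('pics/w2.png')
o=np.zeros((480,800,3),np.uint8);o[:,:320]=cv2.resize(a[:,:],(320,320))[:480] if 0 else 0
o[:320,:320]=cv2.resize(a,(320,320));o[:400,320:800]=cv2.resize(b,(480,400));cv2.imwrite('pics/c2.png',np.clip(o*1.5,0,255).astype(np.uint8))
E
```

```text
(no output)
```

View pics/c2.png

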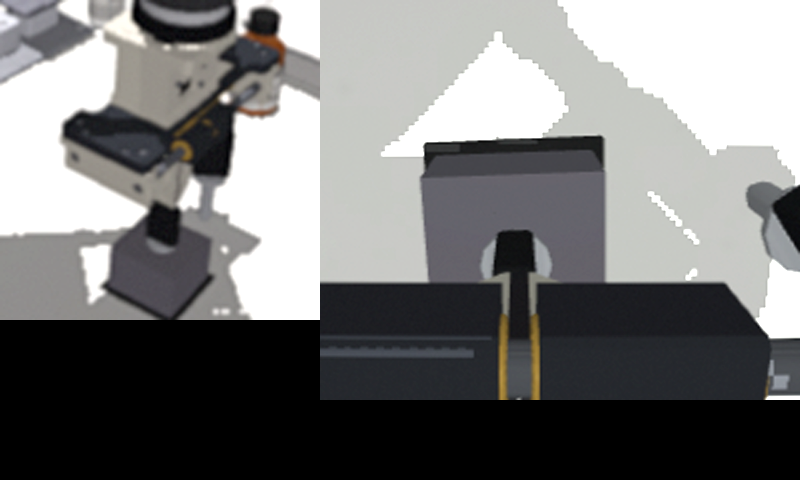

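```bash
python3 - <<'E'
from h import *
s=monitor.observe();print(s["tool_pos"],s["opening"],s["grip_force"])
p=s["tool_pos"]
for n in("scene","wrist"):
    C=cam(n)
    for dz in(0,.019,.03,.066):print(n,dz,proj(C,p+[0,0,dz]).round(1))
    print(proj(C,[.4075,-.318,.084]),proj(C,[.4075,-.318,.048]))
a=cv2.imread('pics/raw_s2.png')[235:305,365:435]; a=cv2.resize(a,None,fx=8,fy=8,interpolation=3)
cv2.imwrite('pics/c3.png',np.clip(a*2.0,0,255).astype(np.uint8))
E
```

```text
[ 0.40763633 -0.31737468  0.05361602] 0.00027621004074243475 0.0
scene 0 [[390.3 287.3]]
scene 0.019 [[391.  280.4]]
scene 0.03 [[391.4 276.4]]
scene 0.066 [[392.9 262.7]]
[[391.67188488 276.38371644]] [[390.30484187 289.45980659]]
wrist 0 [[319.3 234.5]]
wrist 0.019 [[319.3 246. ]]
wrist 0.03 [[319.4 253.8]]
wrist 0.066 [[319.5 287.6]]
[[319.10303695 255.1865914 ]] [[319.08086132 232.35929061]]
```

View pics/c3.png

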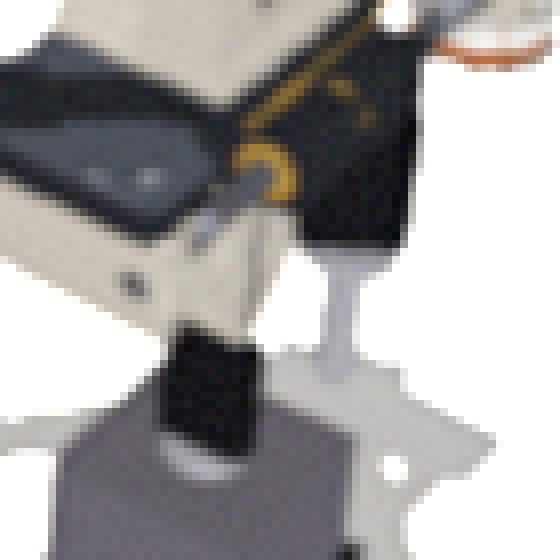

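```bash
python3 - <<'E'
from h import *
p=monitor.observe()["tool_pos"]; W=cam("wrist");S=cam("scene");T=cam("top")
for dz in(0,.02,.03,.04):print(dz,proj(W,p+[0,.0095,dz]).round(0),proj(S,p+[-.01,0,dz]).round(0))
B=(410-270/4,195)
for x,y in[(397,52),(392,75),(330,90),(345,97),(375,50)]:print((ray(T,(B[0]+x/4-.5,B[1]+y/4-.5),.097)*1000).round(0))
# body/carriage lower edge candidates: x=-95, y=+-37 at various z in scene
for dz in(.036,.05,.066):print(dz,proj(S,np.array([p+[-.095,-.0375,dz],p+[0,-.0375,dz],p+[.095,-.0375,dz]])).round(0).tolist())
g=cv2.cvtColor(cv2.imread('pics/raw_w2.png'),6)
print(g[225:290:4,300:340:2])
E
```

```text
0 [[319. 220.]] [[388. 290.]]
0.02 [[319. 231.]] [[388. 282.]]
0.03 [[319. 238.]] [[389. 279.]]
0.04 [[319. 245.]] [[389. 275.]]
[ 517. -321.   97.]
[ 502. -317.   97.]
[ 493. -277.   97.]
[ 488. -287.   97.]
[ 519. -307.   97.]
0.036 [[381.0, 307.0], [407.0, 282.0], [430.0, 260.0]]
0.05 [[381.0, 301.0], [408.0, 277.0], [431.0, 255.0]]
0.066 [[382.0, 295.0], [409.0, 270.0], [432.0, 249.0]]
[[ 66 106 107 102  10  11  10  11  11  10  10  12  10  22 110 109 112  72
   66  67]
 [ 77 111 107  91  10  11  12  12  10  12  11  12  11  11 110 109 112 107
   67  67]
 [ 90 111 108  68  12  14  15  14  13  15  14  13  13  12  93 108 112 112
   66  67]
 [ 68 109 108  51  41  89  89  76  15  15  16  16  61  89  91  99 111  97
   67  67]
 [ 53  53  53  53  53  60  89  76  16  17  16  17  59  89  64  53  53  53
   52  53]
 [ 20  19  20  21  21  35  89  71  16  16  17  17  55  89  45  19  20  19
   18  19]
 [ 21  20  21  19  19  34  90  59  17  17  14  16  44  89  43  18  20  19
   19  19]
 [ 21  19  20  20  20  25  89  56  17  15  16  16  42  89  30  19  18  19
   19  18]
 [ 21  21  20  21  19  38  64  41  16  16  16  16  33  71  48  20  18  19
   20  18]
 [ 19  19  20  20  19  54  66  30  16  16  16  17  27  63  62  20  19  18
   18  18]
 [ 20  20  20  20  17  67  69  30  16  16  15  17  24  63  71  20  20  19
   19  19]
 [ 39  39  40  26  26  71  74  31  24  24  24  23  31  76  75  22  26  26
   25  26]
 [ 25  26  27  26  25  85  78  48  48  47  48  46  47  75  84  23  28  27
   26  25]
 [ 28  27  26  26  24  88  80  50  51  50  51  50  50  76  87  24  27  28
   26  28]
 [ 27  26  27  27  26  89  74  53  53  53  53  53  53  71  89  23  27  27
   27  26]
 [ 27  26  28  26  27  97  76  55  55  56  55  56  56  77  94  24  27  27
   27  28]
 [ 28  28  27  27  26  96  81  55  55  55  55  55  55  70  97  23  27  26
   28  27]]
```

The fingers shut completely without gripping. The scene crop shows the whole tab unobstructed at raw (391,277–292), with the fingertips ending right above it. So the real fingertips are about 30 mm behind the reported TCP, and I have to go 30 mm deeper.

With the fingers along x, the gripper body would then come close to the look-alike. I'll rise, turn 90°, and grip the tab across its width, where there is free room.

Emit:
move_arm(rows=[[0, 0, 25, 0, 1], [0, 0, 25, 0, 1], [0, 0, 0, -0.143, -0.5], [0, 0, 0, -0.143, -0.5], [0, 0, 0, -0.143, -0.5], [0, 0, 0, -0.143, -0.5], [0, 0, 0, -0.143, -0.5], [0, 0, 0, -0.143, -0.5], [0, 0, 0, -0.143, -0.5], [0, 0, 0, -0.143, -0.5], [0, 0, 0, -0.143, -0.5], [0, 0, 0, -0.143, -0.5]])

```text
time: 5.75
tool_pos: [0.4076, -0.3173, 0.1036]
tool_rot: [3.142, 0.0, 0.14]
contact_force: [0.4, 0.7, 0.9]
opening: 0.0684
grip_force: 0.0
```

Emit:
move_arm(rows=[[0, 0, 0, -0.147, -0.5], [0, 0, 0, 0, -0.5], [0, 0, 0, 0, -0.5]])

```text
time: 6.05
tool_pos: [0.4076, -0.3174, 0.1036]
tool_rot: [3.142, 0.0, 0.003]
contact_force: [-0.2, -0.0, 0.7]
opening: 0.0691
grip_force: 0.0
```

```bash
python3 - <<'E'
from h import *
s=monitor.observe();print(s["time"],s["tool_pos"],s["tool_rot"],s["opening"])
C=snap("wrist","w3.png",(170,80,470,300),2.6)
print(proj(C,[[.4075,-.318,.084],[.4075,-.318,.048],[.4015,-.331,.084],[.4135,-.305,.084],s["tool_pos"]]).round(1))
E
```

```text
6.05 [ 0.40759428 -0.31736272  0.1035793 ] [3.14154712e+00 8.10962463e-05 2.80793175e-03] 0.06905828352781815
[[320.4 224.3]
 [320.2 209.9]
 [338.9 232.5]
 [301.6 216. ]
 [319.5 234. ]]
```

View pics/w3.png

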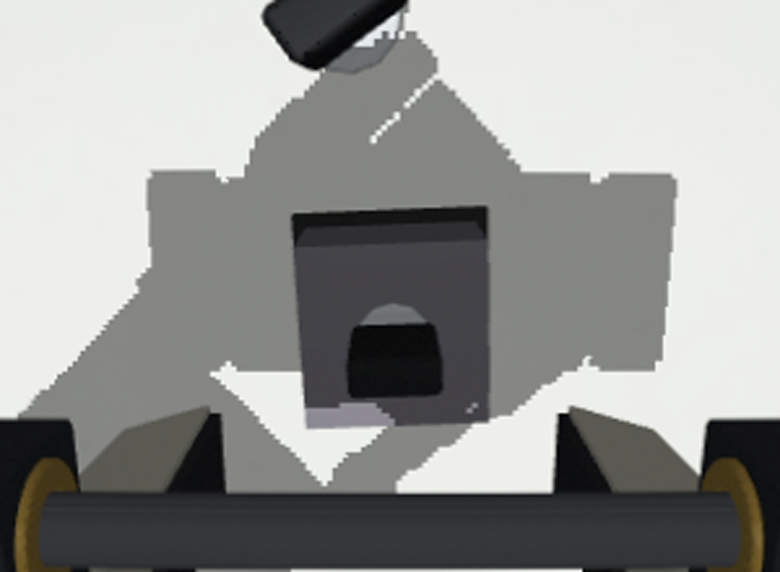

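The pin is undisturbed. Its tab top is at crop (395,370), centred between the fingers at (215,410) and (560,410). Going down.

Emit:
move_arm(rows=[[0, 0, -20, 0, -0.5], [0, 0, -20, 0, -0.5], [0, 0, -12, 0, -0.5], [0, 0, -8, 0, -0.5], [0, 0, -6, 0, -0.5], [0, 0, -5, 0, -0.5], [0, 0, -4, 0, -0.5], [0, 0, 0, 0, -0.5], [0, 0, 0, 0, -0.5]])

```text
time: 7.0
tool_pos: [0.4078, -0.3175, 0.0289]
tool_rot: [3.141, -0.0, -0.001]
contact_force: [0.5, 0.1, 0.0]
opening: 0.0688
grip_force: 0.0
```

Emit:
move_arm(rows=[[0, 0, 0, 0, 1], [0, 0, 0, 0, 1], [0, 0, 0, 0, 1], [0, 0, 0, 0, 1], [0, 0, 0, 0, 1], [0, 0, 0, 0, 1], [0, 0, 0, 0, 1], [0, 0, 0, 0, 1], [0, 0, 0, 0, 1], [0, 0, 0, 0, 1]], newtons=35)

```text
time: 8.0
tool_pos: [0.4077, -0.3175, 0.0286]
tool_rot: [3.141, -0.0, -0.001]
contact_force: [-0.4, -0.4, -0.1]
opening: 0.0254
grip_force: 35.0
```

Gripped: the opening is 25.4 mm against the 26 mm tab. Lifting, then carrying it to just beside the slide hole.

Emit:
move_arm(rows=[[0, 0, 10, 0, 1], [0, 0, 20, 0, 1], [0, 0, 25, 0, 1], [0, 0, 30, 0, 1], [0, 0, 30, 0, 1], [10, 35, 0, 0, 1], [15, 45, 0, 0, 1], [15, 45, 0, 0, 1], [15, 45, 0, -0.01, 1], [15, 45, 0, -0.02, 1], [15, 45, 0, -0.02, 1], [15, 25, 0, -0.02, 1]], newtons=45)

```text
time: 9.2
tool_pos: [0.5074, -0.0289, 0.1444]
tool_rot: [-3.141, 0.0, -0.07]
contact_force: [-0.3, -0.8, -1.0]
opening: 0.0254
grip_force: 45.0
```

Emit:
move_arm(rows=[[10, 15, 0, 0, 1], [3, 0, 0, 0, 1], [0, 0, 0, 0, 1], [0, 0, 0, 0, 1]])

```text
time: 9.6
tool_pos: [0.5201, -0.0181, 0.1437]
tool_rot: [3.141, 0.001, -0.072]
contact_force: [-0.3, 0.3, -1.2]
opening: 0.0254
grip_force: 45.0
```

```bash
python3 - <<'E'
from h import *
s=monitor.observe();print(s["time"],s["tool_pos"],s["tool_rot"],s["opening"],s["grip_force"],s["contact_force"])
C=snap("wrist","w4.png",(150,60,470,310),2.4)
np.save('w4T.npy',C[2])
print(proj(C,[[.5197,.0222,.048],s["tool_pos"]-[0,0,.0206]]).round(1))
E
```

```text
9.6 [ 0.52011022 -0.01813157  0.14372016] [ 3.14134526e+00  5.71164156e-04 -7.20060411e-02] 0.0254297525459238 44.985212087631226 [-0.34207503  0.272375   -1.19623979]
[[276.1 201.2]
 [319.5 223.7]]
```

View pics/w4.png

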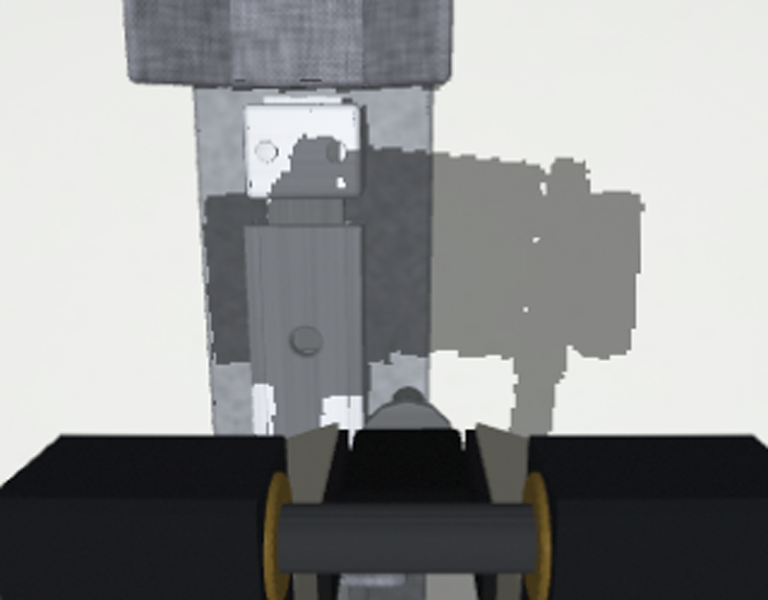

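The wrist view shows the slide hole at crop (306,340) and the pin tip at (408,393). I'll refine both in the raw pixels.

```bash
python3 - <<'E'
from h import *
C=cam("wrist"); g=cv2.cvtColor(cv2.imread('pics/raw_w4.png'),6)
print(g[192:212,266:290]); print(g[216:234:1,308:334:1])
print("hole",(ray(C,(277.5,201.6),.048)*1000).round(1))
c=cam("wrist"); print("per px",(ray(C,(278.5,202.6),.048)*1000).round(1))
print("rail dir pts",[(ray(C,(150+x/2.4,60+y/2.4),.048)*1000).round(1)[:2].tolist() for x,y in[(245,226),(361,226),(367,420),(250,390)]])
E
```

```text
[[122 121 120 121 120 122 123 123 123 123 121 120 122 122 118 119 121 124
  125 124 123 124 124 123]
 [123 121 120 121 120 121 123 123 123 122 122 120 121 121 119 119 121 124
  124 123 123 124 125 123]
 [124 121 119 120 120 121 123 123 123 122 121 120 121 121 119 119 121 124
  124 123 123 124 124 122]
 [123 122 119 120 120 120 123 123 122 120 115 114 117 121 118 119 121 123
  124 123 123 124 124 122]
 [124 121 119 120 120 120 119 111 109 103 104 103 101 102 105 115 120 124
  125 123 123 124 124 123]
 [124 122 120 121 120 117 108 103 107 110 110 110 110 109 106 105 117 123
  123 124 123 123 124 123]
 [124 122 120 120 118 108 105 113 111 110 110 109 110 110 110 108 106 119
  124 124 123 124 125 124]
 [124 122 120 120 112 100 102 113 111 110 110 110 109 110 110 111 109 110
  124 124 123 124 125 123]
 [124 122 120 118 104  94  99 114 111 110 109 110 109 109 110 110 110 110
  118 124 123 123 125 123]
 [124 123 120 118 104  89  99 113 111 111 109 110 110 110 109 110 111 111
  115 124 124 124 125 124]
 [125 123 120 117 101  83  99 113 111 110 110 110 109 109 109 111 111 110
  113 124 124 12
[... 2308 characters left out ...]
  80  94 134 197 237 239 239]
 [121  82  85  91  99 108 116 120 118 116 115 114 114 114 116 117 116 113
  109  98  93  84 116 197 237 238]
 [ 88 104 110 118 118 117 114 114 114 114 114 114 114 114 113 114 114 114
  116 117 116 110  97 115 197 237]
 [106 114 113 114 113 113 114 113 113 113 113 113 113 112 113 112 113 112
  113 112 112 113 111  96 114 196]
 [112 111 111 111 111 111 111 111 111 110 111 111 110 111 110 110 110 110
  111 110 110 110 111 107  93 115]
 [110 110 110 109 110 110 109 110 109 109 109 109 109 109 109 109 110 109
  108 109 109 108 109 109 106  93]]
hole [519.3  20.8  48. ]
per px [518.2  20.   48. ]
rail dir pts [[564.7, 39.0], [561.4, -4.3], [484.6, 0.1], [500.5, 45.2]]
```

Emit:
move_arm(rows=[[0, 15, 0, 0, 1], [-0.5, 24, 0, 0, 1], [0, 0, -15, 0, 1], [0, 0, -20, 0, 1], [0, 0, -15, 0, 1], [0, 0, -10, 0, 1], [0, 0, -7, 0, 1], [0, 0, -4, 0, 1], [0, 0, 0, 0, 1], [0, 0, 0, 0, 1]])

```text
time: 10.65
tool_pos: [0.5205, 0.0216, 0.0731]
tool_rot: [3.142, -0.001, -0.071]
contact_force: [0.1, 0.1, -0.2]
opening: 0.0256
grip_force: 45.0
```

Emit:
move_arm(rows=[[-0.9, -0.5, -2, 0, 1], [0, 0, -2, 0, 1], [0, 0, -1.5, 0, 1], [0, 0, -1.5, 0, 1], [0, 0, 0, 0, 1]])

```text
time: 11.15
tool_pos: [0.5191, 0.0211, 0.0654]
tool_rot: [3.142, 0.0, -0.071]
contact_force: [-0.7, -0.5, -1.1]
opening: 0.0257
grip_force: 45.0
```

Emit:
move_arm(rows=[[0.3, 0, -1, 0, 1], [0, 0, -1, 0, 1], [0, 0, -1, 0, 1], [0, 0, -1, 0, 1], [0, 0, -0.5, 0, 1], [0, 0, 0, 0, 1]])

```text
time: 11.75
tool_pos: [0.5195, 0.0211, 0.061]
tool_rot: [3.142, 0.0, -0.071]
contact_force: [0.6, -0.4, -1.7]
opening: 0.0256
grip_force: 45.0
```

Emit:
move_arm(rows=[[0, 0, -0.7, 0, 1], [0, 0, -0.7, 0, 1], [0, 0, -0.7, 0, 1], [0, 0, -0.7, 0, 1], [0, 0, 0, 0, 1]])

```text
time: 12.25
tool_pos: [0.5196, 0.0211, 0.0585]
tool_rot: [3.141, -0.0, -0.071]
contact_force: [0.2, -0.1, 1.0]
opening: 0.0257
grip_force: 45.0
```

Emit:
move_arm(rows=[[0, 0, -0.5, 0, 1], [0, 0, -0.5, 0, 1], [0, 0, 0, 0, 1]])

```text
time: 12.55
tool_pos: [0.5199, 0.0211, 0.0583]
tool_rot: [3.141, -0.001, -0.071]
contact_force: [-2.1, 0.9, 8.1]
opening: 0.0255
grip_force: 45.0
```

Contact with the rail at 8 N, with the tip 10 mm below the slide's top. Now I'll work the slide towards the palm plate, which is world (-1, +0.07).

Emit:
move_arm(rows=[[-1, 0.07, 0, 0, 1], [-1, 0.07, 0, 0, 1], [-1, 0.07, 0, 0, 1], [-1, 0.07, 0, 0, 1], [0, 0, 0, 0, 1]])

```text
time: 13.05
tool_pos: [0.5177, 0.0212, 0.0584]
tool_rot: [3.141, -0.005, -0.071]
contact_force: [4.1, -0.4, 5.2]
opening: 0.0256
grip_force: 45.0
```

Emit:
move_arm(rows=[[-1, 0.07, 0, 0, 1], [-1, 0.07, 0, 0, 1], [0, 0, 0, 0, 1]])

```text
time: 13.35
tool_pos: [0.516, 0.0213, 0.0584]
tool_rot: [3.142, -0.006, -0.071]
contact_force: [5.0, 0.5, 5.5]
opening: 0.0254
grip_force: 45.0
```

Emit:
move_arm(rows=[[-1, 0.07, 0, 0, 1], [-1, 0.07, 0, 0, 1], [0, 0, 0, 0, 1]])

```text
time: 13.65
tool_pos: [0.5139, 0.0215, 0.0584]
tool_rot: [3.142, -0.005, -0.071]
contact_force: [5.7, 0.2, 6.1]
opening: 0.0258
grip_force: 45.0
```

Emit:
move_arm(rows=[[-1, 0.07, 0, 0, 1], [-1, 0.07, 0, 0, 1], [0, 0, 0, 0, 1]])

```text
time: 13.95
tool_pos: [0.5112, 0.0218, 0.0581]
tool_rot: [-3.142, -0.004, -0.071]
contact_force: [4.6, 1.2, 4.8]
opening: 0.0254
grip_force: 45.0
```

Emit:
move_arm(rows=[[-1, 0.07, 0, 0, 1], [-1, 0.07, 0, 0, 1], [0, 0, 0, 0, 1]])

```text
time: 14.25
tool_pos: [0.5064, 0.0222, 0.0567]
tool_rot: [-3.141, 0.002, -0.071]
contact_force: [1.5, 1.2, 0.7]
opening: 0.0255
grip_force: 45.0
```

Emit:
move_arm(rows=[[-1, 0.07, 0, 0, 1], [-1, 0.07, 0, 0, 1], [0, 0, 0, 0, 1]])

```text
time: 14.55
tool_pos: [0.5048, 0.0223, 0.0569]
tool_rot: [-3.141, 0.002, -0.071]
contact_force: [1.9, 2.7, -1.8]
opening: 0.0254
grip_force: 45.0
```

The vertical force vanished and z dropped by about 1.5 mm at x ≈ 506, so the hole is probably here. Testing with a gentle push down.

Emit:
move_arm(rows=[[0, 0, -0.7, 0, 1], [0, 0, -0.7, 0, 1], [0, 0, 0, 0, 1]])

```text
time: 14.85
tool_pos: [0.5052, 0.0221, 0.0557]
tool_rot: [3.141, 0.001, -0.071]
contact_force: [0.9, 0.5, -0.2]
opening: 0.0253
grip_force: 45.0
```

Emit:
move_arm(rows=[[0, 0, -1, 0, 1], [0, 0, -1, 0, 1], [0, 0, 0, 0, 1]])

```text
time: 15.15
tool_pos: [0.5057, 0.022, 0.0539]
tool_rot: [3.141, -0.0, -0.071]
contact_force: [1.6, 0.2, 0.9]
opening: 0.0252
grip_force: 45.0
```

Emit:
move_arm(rows=[[0, 0, -1, 0, 1], [0, 0, -1, 0, 1], [0, 0, -1, 0, 1], [0, 0, 0, 0, 1]])

```text
time: 15.55
tool_pos: [0.506, 0.0222, 0.0509]
tool_rot: [-3.142, -0.001, -0.071]
contact_force: [2.1, 2.1, -0.9]
opening: 0.0255
grip_force: 45.0
```

Emit:
move_arm(rows=[[0, 0, -1, 0, 1], [0, 0, -1, 0, 1], [0, 0, 0, 0, 1]])

```text
time: 15.85
tool_pos: [0.5059, 0.0222, 0.0489]
tool_rot: [-3.141, -0.001, -0.071]
contact_force: [4.3, 3.6, 0.2]
opening: 0.0255
grip_force: 45.0
```

Emit:
move_arm(rows=[[0.4, 0.3, -1, 0, 1], [0, 0, -1, 0, 1], [0, 0, -1, 0, 1], [0, 0, 0, 0, 1]])

```text
time: 16.25
tool_pos: [0.506, 0.0223, 0.0458]
tool_rot: [3.141, -0.0, -0.071]
contact_force: [4.1, 2.1, -0.6]
opening: 0.0253
grip_force: 45.0
```

Emit:
move_arm(rows=[[0, 0, -1, 0, 1], [0, 0, -1, 0, 1], [0, 0, -1, 0, 1], [0, 0, 0, 0, 1]])

```text
time: 16.65
tool_pos: [0.506, 0.0224, 0.0428]
tool_rot: [3.141, -0.0, -0.071]
contact_force: [5.4, 0.8, 0.1]
opening: 0.0257
grip_force: 45.0
```

Emit:
move_arm(rows=[[0.5, 0, -1, 0, 1], [0, 0, -1, 0, 1], [0, 0, -1, 0, 1], [0, 0, 0, 0, 1]])

```text
time: 17.05
tool_pos: [0.5062, 0.0224, 0.0396]
tool_rot: [3.141, 0.001, -0.071]
contact_force: [4.2, 0.4, -0.1]
opening: 0.0257
grip_force: 45.0
```

Emit:
move_arm(rows=[[0, 0, -1, 0, 1], [0, 0, -1, 0, 1], [0, 0, -1, 0, 1], [0, 0, -1, 0, 1], [0, 0, 0, 0, 1]])

```text
time: 17.55
tool_pos: [0.5062, 0.0224, 0.0357]
tool_rot: [3.141, 0.001, -0.071]
contact_force: [3.4, 1.4, -1.5]
opening: 0.0258
grip_force: 45.0
```

Emit:
move_arm(rows=[[0.3, 0, -1, 0, 1], [0, 0, -1, 0, 1], [0, 0, 0, 0, 1]])

```text
time: 17.85
tool_pos: [0.5064, 0.0224, 0.0336]
tool_rot: [3.141, 0.001, -0.071]
contact_force: [1.9, 1.6, -0.8]
opening: 0.0261
grip_force: 45.0
```

Emit:
move_arm(rows=[[0, 0, -0.7, 0, 1], [0, 0, -0.6, 0, 1], [0, 0, 0, 0, 1]])

```text
time: 18.15
tool_pos: [0.5065, 0.0224, 0.0326]
tool_rot: [3.141, 0.0, -0.071]
contact_force: [1.1, 0.8, 0.1]
opening: 0.0256
grip_force: 45.0
```

Emit:
move_arm(rows=[[0, 0, -0.6, 0, 1], [0, 0, -0.5, 0, 1], [0, 0, 0, 0, 1]])

```text
time: 18.45
tool_pos: [0.5069, 0.0223, 0.0325]
tool_rot: [3.141, -0.001, -0.071]
contact_force: [-1.8, 0.3, 10.3]
opening: 0.0252
grip_force: 45.0
```

The collar is seated: 10 N at z = 32.5 mm, as expected. Letting go and rising.

Emit:
move_arm(rows=[[0, 0, 0.5, 0, 1], [0, 0, 0, 0, -0.2], [0, 0, 0, 0, -0.2], [0, 0, 0, 0, -0.2], [0, 0, 0, 0, -0.2], [0, 0, 0, 0, -0.2], [0, 0, 0, 0, -0.2]])

```text
time: 19.15
tool_pos: [0.5066, 0.0224, 0.0319]
tool_rot: [3.141, 0.0, -0.071]
contact_force: [0.5, 0.1, 0.3]
opening: 0.0546
grip_force: 0.0
```

Emit:
move_arm(rows=[[0, 0, 6, 0, -0.2], [0, 0, 15, 0, -0.2], [0, 0, 25, 0, -0.2], [0, 0, 30, 0, -0.2], [0, 0, 30, 0, -0.2], [0, 0, 30, 0, -0.2], [0, -20, 0, 0, -0.2], [0, -30, 0, 0, -0.2], [0, 0, 0, 0, -0.2], [0, 0, 0, 0, -0.2]])

```text
time: 20.15
tool_pos: [0.5066, -0.0278, 0.1683]
tool_rot: [-3.141, -0.0, -0.073]
contact_force: [-0.6, 1.1, 0.5]
opening: 0.055
grip_force: 0.0
```

```bash
python3 - <<'E'
from h import *
s=monitor.observe();print(s["time"],s["tool_pos"],s["opening"])
C=snap("wrist","w5.png",(150,60,470,310),1.5)
snap("scene","s5.png",(250,170,390,260),2.6)
a=cv2.imread('pics/w5.png');b=cv2.imread('pics/s5.png')
o=np.zeros((375+b.shape[0],480,3),np.uint8);o[:375,:480]=a;o[375:,:b.shape[1]]=b;cv2.imwrite('pics/c5.png',o);print(o.shape)
h=np.array([.5065+.0003,.0222,0])
print(proj(C,h+[0,0,.088]),proj(C,h+[0,0,.052]),proj(cam("scene"),[h+[0,0,.088],h+[0,0,.048]]))
E
```

```text
20.15 [ 0.50659417 -0.02781939  0.16828   ] 0.05504375748132078
(609, 480, 3)
[[262.96404194 205.81769399]] [[269.12916993 196.23564322]] [[306.07704135 203.69468739]
 [306.43201386 216.27289619]]
```

View pics/c5.png

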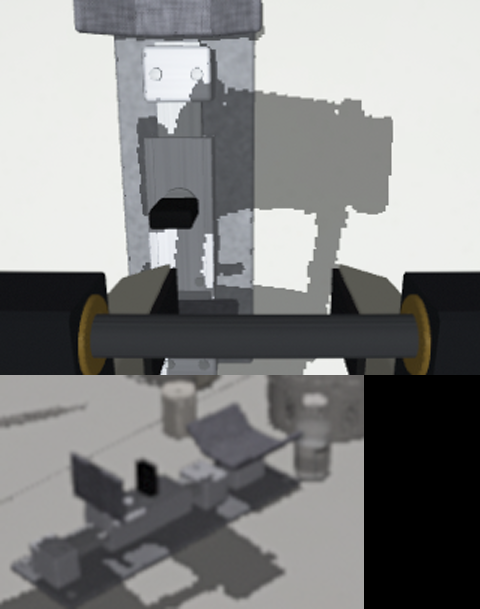

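The wrist and scene views both show the pin upright in the slide. Its tab is at the height expected when fully home: scene top at (307,203), predicted (306,204). The gripper is clear.

```bash
python3 -c "
from h import *
print(workorder.hand_in())"
```

```text
the job is handed in; nothing more can be done
None
```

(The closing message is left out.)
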